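# Set the length stop of a board trimmer

### The arm

A 6-joint arm with a two-finger parallel gripper is mounted at the origin on the work surface. World frame = base frame: x ahead of the robot, y to its left, z up, the work surface at z = 0. Lengths are in m, angles in rad, forces in N, time in s.
With the tool pointing down it reaches from about 0.25 to 0.725 m from the base axis. Payload 4 kg.
Tool frame: the origin (TCP) lies midway between the tips of the shut fingers; the grasp point (between the pads) lies 19 mm behind it; z points along the fingers, x is the direction in which the jaws open and shut, and the axes are right-handed (so a half turn about z gives the same grasp; the last joint's range is limited). The gripper opens to 85 mm and grips with 20 to 120 N. Pads are 22 mm wide; open, the fingers measure 114 mm over their backs; the gripper's body (76 mm by 85 mm) begins 54 mm behind the grasp point. The pads swing forward as they close: fully open they stand 13 mm farther back than shut.
Start: joints at [1.263, 0.241, 0.005, 1.335, 0, 1.571], TCP at [0.151, 0.477, 0.231] pointing down, gripper open.
Joint ranges: [-2.72, 2.72], [-1.05, 1.87], [-1.09, 1.28], [-1.99, 2.15], [-1.42, 1.44], [-3.14, 3.14]. Speed limits (rad/s): [2.79, 2.79, 3.14, 3.14, 3.14, 3.14].

### API

Orientations are given as a unit quaternion [x, y, z, w].
In Python, from workcell import bot gives the robot as it stands.
- The arm moves only by the tool drive_tool, never from a script. Its argument "rows" is text: rows parted by semicolons, each of 5 numbers parted by spaces: the finger opening in mm, from 0 to 85.4, then the shift along the tool's x, y, z in mm, then the turn about the tool's z in rad. A call has 1 to 12 rows; each row shifts and turns the commanded pose from where the row before left it, along the tool's axes as they then stand; what a row does not reach is not made up. A row lasts 1/10 s, in which the tool goes at most 50 mm and 8.59 degrees, less where a joint would pass 70% of its speed; a pose out of reach is approached as far as the arm can. A call is refused whole if a number of a shift passes 50 or a number of a turn 0.15, either way. A call with a gripper value outside its range is refused whole. The fingers move at their own pace and stop on an object; the grip force is fixed at half the most. Time passes only in rows, so rows that do not move let the fingers close. It gives the time, the measured TCP pose, the force and the opening at its end, in the units of the state.
- bot.get_obs(): the state, without advancing time (a new reading comes with each control period).
- bot.camera(name): name is "scene" or "top"; returns a dict with "image" (384x512x3 uint8, red, green, blue), "vertical_fov" (degrees; the focal length in pixels is half the picture's height over the tangent of half this angle, whatever the lens; pixels are square), "cx", "cy" (the principal point, pixels), "R" (3x3) and "t" (3): a world point X has camera coordinates R X + t. Camera axes: x right, y down, z forward; pixel columns grow to the right and rows downward; lengths in m; the calibration is good to about 2 mm. A picture is of the moment at which its call begins. There is no depth.
- bot.job_done(): hands the job in, once; it reports no verdict.
The state is a dict: "clock": time; "joint_pos": joint angles; "joint_vel": joint speeds; "tau": joint torques, N m; "eef_pos": TCP position; "tool_rot": TCP orientation; "ft_force": force on the tool from outside, world axes, zero at the start; "ft_torque": the same for the moment, N m; "grip_width": finger opening in m.
Only numpy, scipy, OpenCV 4.12 (cv2) and the standard library are available. Lean on these libraries where they do the work, as an engineer would, in place of code of your own. Each camera call takes 0.05 s, during which the arm holds its last target. There are 200 camera calls.

### The job

The length stop of the board trimmer is parked in the hole at the left end of the fence. Draw it out, set its pin down on the steel strip that runs in front of the fence and, with a light hand throughout, slide it along the strip until you feel the pin drop into the blind hole in the strip. Leave the stop fully home, flat on the bed and square to the fence, and leave the pads and the rule that lie on the bed where they are.

Things in the scene. Friction and masses are not known exactly. Their poses are not given: they have to be found in the camera images.
- trimmer: Fixed board trimmer: dark grey bed 280 mm (x) by 610 mm (y), flat top 30 mm above the origin, which is on the bench under the bed: x -140 to +140, y -300 to +310 mm. +x points away from the robot to the fence, +y to its left along the fence. Parking hole, 14 mm wide, at x = +90, y = +245 mm. Rotary cutter on a rail along x at the right end, y below -240 mm, 107 mm above the bench.
- fence_mid (a point): Foot of the near face of the fence at y = 0 of the trimmer, on the bed's top (x = +112, y = 0, z = 30 mm from the trimmer's origin). The fence is an aluminium bar along the trimmer's y axis, 14 mm thick, 18 mm high above the bed, from y = -285 to +305 mm. Axes as the trimmer's.
- strip_left (a point): Left end of the channel in front of the fence (trimmer x = +90, y = +110 mm), on its centre line and floor. Channel: 24 mm wide, 2 mm deep, along y; its floor is a steel gauge strip, 28 mm above the trimmer's origin, that is set lengthwise and runs on under the bed at both ends. Flush screw heads 12 mm wide in it look much like the hole. Axes as the trimmer's.
- strip_right (a point): Right end of the channel, the end near the cutter (trimmer x = +90, y = -150 mm), on its centre line and floor. The one blind hole, 14 mm wide, 18 mm deep below the strip, unmarked, is on the centre line between 80 and 180 mm from this end (y = -70 to +30 mm of the trimmer); it differs each time and is not measured. Axes as the trimmer's.
- stop: Length stop, loose, steel, 0.25 to 0.45 kg with pin: block 40 (x) by 36 (y) by 22 mm high; on it a flat upright handle 36 (x) by 14 mm (y), 22 to 56 mm above the underside, bead on top to 63 mm. Origin: centre of the underside; z up, +x side to the fence. Starts parked, flat on the bed, 2 mm off the fence. With its pin on the strip it stands 14 mm above the bed and must be held; home it lies flat.
- pin: The stop's dowel pin, part of the stop, straight down from the middle of its underside: 12 mm diameter, 16 mm long, bevelled 1.5 mm round the tip. Origin at the centre of its tip (16 mm under the stop's origin), same axes as the stop. Home, it does not reach the bottom of the hole.
- boards: Bystander: a pack of cardboard pads in a paper band, 110 x 150 x 12 mm, lying on the bed. Origin under its centre.
- rule: Bystander: flat aluminium rule, 30 x 200 x 4 mm, lying on the bed. Origin under its centre.

How it is judged:
By the outcome, as a careful person would: the job done as asked, in the order asked, and still so for the second after the job is handed in, with the robot touching nothing.
It also fails if it takes over 72 s, if anything falls off the work surface, if the arm or the gripper's body presses on something with over 40 N, if the wrist force passes 120 N, or if a joint passes its speed limit or range.

## Working session

There is one attempt and no reset: what is moved stays moved. The work goes in short steps, Python scripts to look and compute and a tool call to move; the robot and the scene stay as the last step left them, time stands still between calls to the robot, and variables do not carry over. Pictures are saved under pics/ and viewed, about 8 in all and at most 12, crops included, and the job is handed in when it is done.

Besides the shell and the picture viewer there is one more tool, called after "Request:" as name(argument=value, ...) on one line, values as JSON. drive_tool: Moves the arm, as the interface text tells. Its arguments: {"type":"object","properties":{"rows":{"type":"string"}},"required":["rows"]}

```bash
mkdir -p pics
cat > h.py <<'E'
from workcell import bot
import numpy as np, cv2
def snap(name,fn,crop=None,s=1):
    c=bot.camera(name); im=c["image"][:,:,::-1].copy()
    cv2.imwrite(fn+".raw.png",im)
    if crop: a,b,d,e=crop; im=im[b:e,a:d]
    if s!=1: im=cv2.resize(im,None,fx=s,fy=s,interpolation=cv2.INTER_CUBIC)
    cv2.imwrite(fn,im); return c
def f(c): return c["image"].shape[0]/2/np.tan(np.radians(c["vertical_fov"])/2)
def proj(c,X):
    p=np.array(c["R"])@np.array(X)+np.array(c["t"]); return np.array([c["cx"],c["cy"]])+f(c)*p[:2]/p[2]
def ray(c,u,v,z):
    R=np.array(c["R"]);t=np.array(c["t"]); o=-R.T@t
    d=R.T@np.array([(u-c["cx"])/f(c),(v-c["cy"])/f(c),1]); return o+d*(z-o[2])/d[2]
E
python3 - <<'E'
from h import *
for n in("top","scene"):
    c=snap(n,f"pics/{n}0.png",s=1.5)
    print(n,c["vertical_fov"],c["cx"],c["cy"],np.round(c["R"],4).tolist(),np.round(c["t"],4).tolist())
    np.save(n+".npy",{k:c[k] for k in("vertical_fov","cx","cy","R","t","image")},allow_pickle=True)
o=bot.get_obs()
for k in o: print(k,o[k])
E
```

```text
top 44.48873526839953 254.46494125214568 190.28579108648327 [[0.0081, -1.0, 0.0047], [-0.983, -0.0088, -0.1834], [0.1834, -0.0031, -0.983]] [0.0414, 0.5121, 0.9577]
scene 51.24097629867689 256.90979650760517 186.47067177753388 [[0.3162, 0.9486, 0.0128], [0.6929, -0.2217, -0.6861], [-0.6481, 0.2258, -0.7274]] [-0.2245, -0.3188, 1.1596]
clock 0.1
joint_pos [ 1.26299717e+00  2.41353892e-01  3.85629620e-03  1.33519714e+00
 -1.48211830e-05  1.57082820e+00]
joint_vel [-0.00030622 -0.00158601  0.00327488  0.00085369 -0.00020662 -0.00021566]
tau [-9.78203298e-05 -3.73138154e+01  2.53010130e+01  1.08629797e-02
  6.37490598e-05  1.13630961e-05]
eef_pos [0.15131378 0.47596052 0.23049285]
tool_rot [ 8.07152760e-01  5.90341867e-01 -7.61761409e-04  5.66361796e-04]
ft_force [0.34646695 0.83820584 0.07380122]
ft_torque [-0.04106606  0.02526896  0.0186132 ]
grip_width 0.08486452821894919
```

View pics/top0.png

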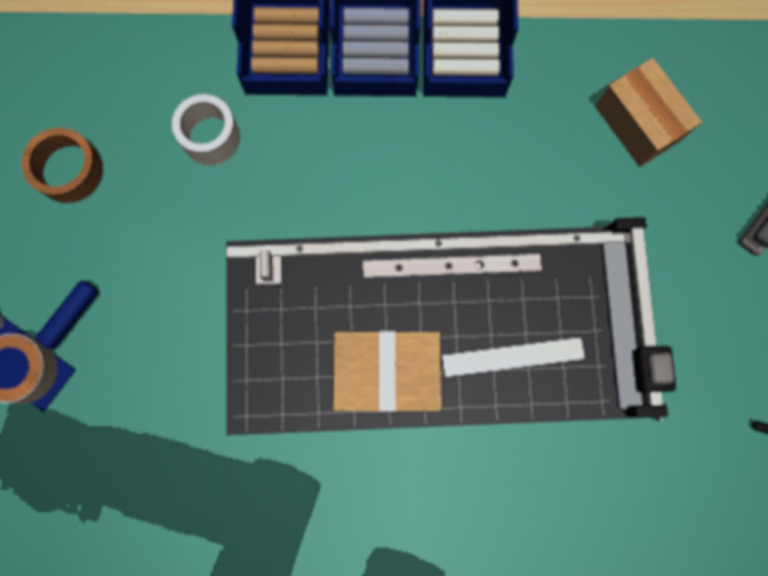

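View pics/scene0.png

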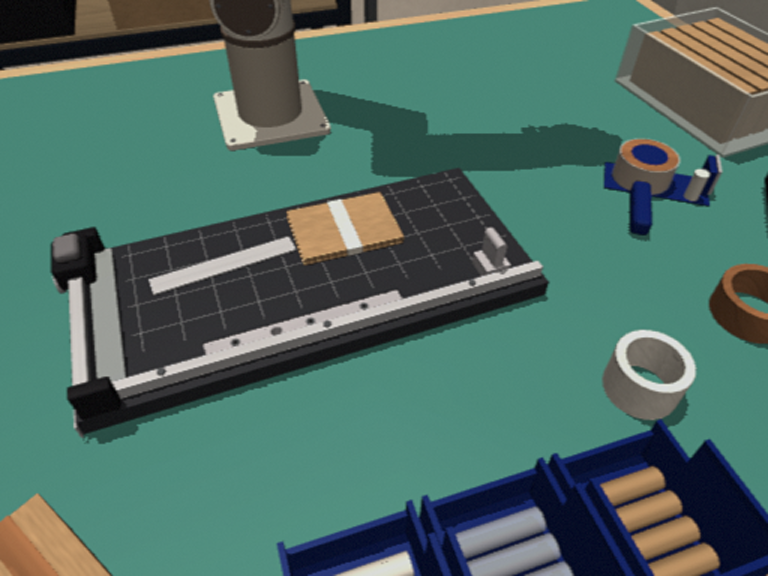

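The top view shows the stop near (267,267), the strip from (363,269) to (541,262), and four dots at columns 399, 449, 480 and 515, of which 480 is crescent-shaped. The pads are at about (387,371) and the rule at about (513,357). I'll enlarge it.

Run:
```python
import cv2,numpy as np
a=cv2.imread("pics/top0.png.raw.png")
k=lambda im,x0,y0,x1,y1,s:cv2.resize(im[y0:y1,x0:x1],None,fx=s,fy=s,interpolation=cv2.INTER_CUBIC)
A=k(a,140,150,280,200,5.5);B=k(a,230,150,370,200,5.5)
cv2.imwrite("pics/crop1.png",np.vstack([A,B]))
```

```text
(no output)
```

View pics/crop1.png

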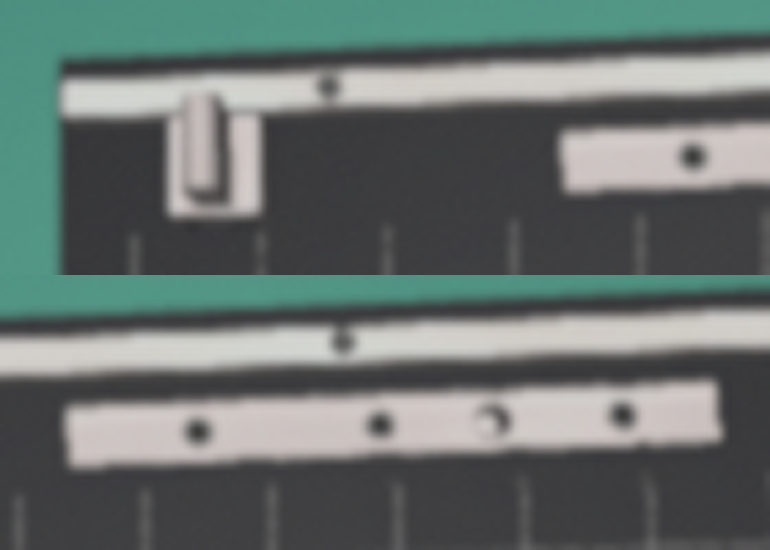

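Crop: the strip corners are at A(561,130)/(565,192) and B(717,106)/(721,166). The stop block runs from 168 to 262 in columns and 113 to 215 in rows. The dots in B sit at x=198, 380, 492 (crescent) and 623. Next I'll fit the trimmer pose.

```bash
cat >> h.py <<'E'
from scipy.optimize import least_squares
def T(p,q):
    c,s=np.cos(p[2]),np.sin(p[2]); return np.array([p[0]+c*q[0]-s*q[1],p[1]+s*q[0]+c*q[1],q[2]])
E
python3 - <<'E'
from h import *
c=np.load("top.npy",allow_pickle=True).item(); s=np.load("scene.npy",allow_pickle=True).item()
A=lambda x,y:(140+(x+.5)/5.5-.5,150+(y+.5)/5.5-.5)
B=lambda x,y:(230+(x+.5)/5.5-.5,150+(y-275+.5)/5.5-.5)
C=lambda x,y:((x+.5)/1.5-.5,(y+.5)/1.5-.5)
m=.001
P=[((102,110,29),A(561,130)),((78,110,29),A(565,192)),((102,110,29),B(66,406)),((78,110,29),B(70,467)),((102,-150,29),B(717,381)),((78,-150,29),B(721,441)),((140,310,30),A(62,60)),((-140,310,30),C(227,434))]
# scene: strip corners & bed corners
S=[((-140,310,30),C(461,170)),((140,310,30),C(548,283))]
def res(p):
    return np.concatenate([proj(c,T(p,np.array(q)*m))-np.array(u) for q,u in P]+[0.5*(proj(s,T(p,np.array(q)*m))-np.array(u)) for q,u in S])
r=least_squares(res,[.45,0,0]); p=r.x; print(p,np.round(r.fun.reshape(-1,2),1).tolist())
np.save("trim.npy",p)
Ti=lambda X:(lambda d:np.round([np.cos(p[2])*d[0]+np.sin(p[2])*d[1],-np.sin(p[2])*d[0]+np.cos(p[2])*d[1]],4))(X[:2]-p[:2])
for x,y in((198,431),(380,425),(492,421),(623,415)): print("dot",Ti(ray(c,*B(x,y),.028)))
for x,y in((168,215),(262,215),(262,113),(168,113)): print("block top",Ti(ray(c,*A(x,y),.052)))
for x,y in((183,193),(213,188),(213,95),(187,95)): print("handle top",Ti(ray(c,*A(x,y),.09)))
for n,q in dict(park=(90,245,30),stripL=(90,110,28),stripR=(90,-150,28),hole=(90,-59,28)).items():
    print(n,T(p,np.array(q)*m), np.hypot(*T(p,np.array(q)*m)[:2]))
o=bot.get_obs();from scipy.spatial.transform import Rotation as R
print(np.round(R.from_quat(o["tool_rot"]).as_matrix(),3))
E
```

```text
[ 0.45590517 -0.04106262  0.04716016] [[0.3, 0.2], [-0.1, -0.4], [0.3, -0.0], [-0.1, -0.4], [-0.0, 0.1], [0.1, -0.1], [-0.3, -0.7], [-0.8, 0.5], [-1.2, -1.0], [-0.5, -0.5]]
dot [0.09   0.0584]
dot [ 0.0897 -0.0143]
dot [ 0.0896 -0.0591]
dot [ 0.09   -0.1116]
block top [0.0693 0.2635]
block top [0.0679 0.2272]
block top [0.1084 0.2267]
block top [0.1098 0.2633]
handle top [0.07   0.2514]
handle top [0.0714 0.2402]
handle top [0.1071 0.2399]
handle top [0.1074 0.2497]
park [0.53425514 0.20790782 0.03      ] 0.5732837166474062
stripL [0.54061941 0.07305791 0.028     ] 0.5455335017518174
stripR [ 0.5528765  -0.18665301  0.028     ] 0.5835338668947604
hole [ 0.54858652 -0.09575419  0.028     ] 0.5568806277069698
[[ 0.303  0.953 -0.001]
 [ 0.953 -0.303 -0.002]
 [-0.002  0.    -1.   ]]
```

The fit is good: residuals are under 1 px, and the block and handle sizes come out right. The crescent is at trimmer y≈-59 and the only other dot in range is at -14. I'll move above the stop now.

Request:
drive_tool(rows="85 -14 44.6 0 0;85 -14 44.6 0 0;85 -14 44.6 0 0;85 -14 44.6 0 0;85 -14 44.6 0 0;85 -14 44.6 0 0;85 -14 44.6 0 0;85 -14 44.6 0 0;85 -14 44.6 0 0;85 -14 44.6 0 0;85 0 0 0 0")

```text
clock: 1.2
eef_pos: [0.5378, 0.2041, 0.2298]
tool_rot: [0.809, 0.588, -0.0, 0.001]
ft_force: [-1.2, 1.0, -1.2]
grip_width: 0.0846
```

Request:
drive_tool(rows="50 0 0 0 -0.118;50 0 0 0 -0.118;50 0 0 0 -0.119;50 0 0 0 0;50 0 0 0 0;50 0 0 0 0")

```text
clock: 1.8
eef_pos: [0.5338, 0.2082, 0.2312]
tool_rot: [0.691, 0.723, -0.0, -0.0]
ft_force: [-0.3, -0.6, -0.5]
grip_width: 0.0497
```

```bash
cat >> h.py <<'E'
from scipy.spatial.transform import Rotation as Ro
def st(tx=90,ty=245,tz=56):
    p=np.load("trim.npy"); o=bot.get_obs(); M=Ro.from_quat(o["tool_rot"]).as_matrix(); e=np.array(o["eef_pos"])
    d=e[:2]-p[:2]; c,s=np.cos(p[2]),np.sin(p[2])
    print("t",round(o["clock"],2),"trim mm",np.round(1e3*np.array([c*d[0]+s*d[1],-s*d[0]+c*d[1],e[2]]),1),"F",np.round(o["ft_force"],1),"M",np.round(o["ft_torque"],2),"w",round(o["grip_width"]*1e3,1))
    print("yaw err of tool x vs trim y",round(np.arctan2(M[1,0],M[0,0])-np.pi/2-p[2],4),"tilt",np.round(M[2],4))
    print("need tool xyz",np.round(M.T@(T(p,np.array([tx,ty,tz])/1e3)-e)*1e3,1))
E
python3 -c "from h import *;st()"
```

```text
t 1.8 trim mm [ 89.6 245.3 231.2] F [-0.3 -0.6 -0.5] M [ 0.02 -0.02 -0.02] w 49.7
yaw err of tool x vs trim y -0.0012 tilt [-1.e-04 -4.e-04 -1.e+00]
need tool xyz [ -0.3   0.5 175.2]
```

Request:
drive_tool(rows="50 0 0.5 40 0;50 0 0 40 0;50 0 0 40 0;50 0 0 30 0;50 0 0 15 0;50 0 0 8 0;50 0 0 0 0;50 0 0 0 0")

```text
clock: 2.6
eef_pos: [0.5354, 0.2083, 0.0593]
tool_rot: [0.69, 0.723, 0.001, 0.0]
ft_force: [-0.5, 0.1, -0.6]
grip_width: 0.05
```

```bash
python3 -c "
from h import *;st(tz=58)
snap('scene','pics/s1.png',(260,100,400,200),5)"
```

```text
t 2.6 trim mm [ 91.1 245.4  59.3] F [-0.5  0.1 -0.6] M [-0.01 -0.02  0.11] w 50.0
yaw err of tool x vs trim y -0.0003 tilt [ 5.0e-04  1.6e-03 -1.0e+00]
need tool xyz [-0.4 -1.1  1.3]
```

View pics/s1.png

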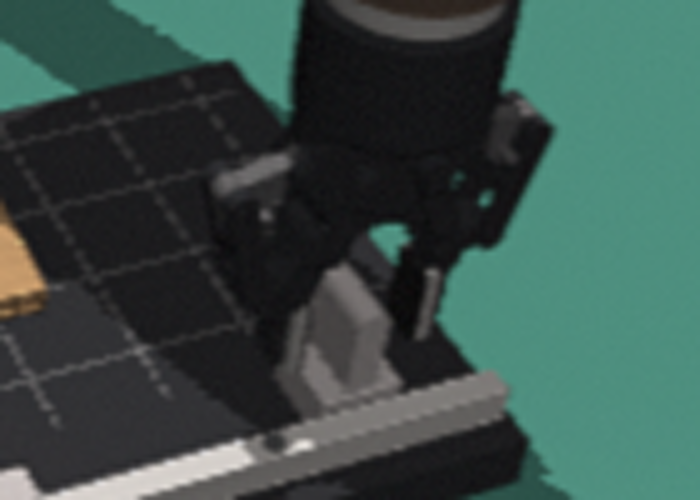

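The fingers straddle the handle, so I'll close the grip.

Request:
drive_tool(rows="30 0 0 1 0;20 0 0 0 0;12 0 0 0 0;5 0 0 0 0;5 0 0 0 0;5 0 0 0 0;5 0 0 0 0;5 0 0 0 0")

```text
clock: 3.45
eef_pos: [0.5351, 0.2083, 0.0581]
tool_rot: [0.69, 0.724, 0.001, 0.0]
ft_force: [-0.8, 0.7, 5.8]
grip_width: 0.0132
```

```bash
python3 -c "
from h import *;st(tz=58)"
```

```text
t 3.45 trim mm [ 90.9 245.3  58.1] F [-0.8  0.7  5.8] M [ 0.03  0.2  -0.04] w 13.2
yaw err of tool x vs trim y 0.0001 tilt [ 6.0e-04  1.3e-03 -1.0e+00]
need tool xyz [-0.3 -0.9  0.1]
```

Request:
drive_tool(rows="5 0 0 -2 0;5 0 0 -4 0;5 0 0 -6 0;5 0 0 -6 0;5 0 0 -6 0;5 0 0 0 0;5 0 0 0 0;5 0 0 0 0")

```text
clock: 4.25
eef_pos: [0.5342, 0.2077, 0.0811]
tool_rot: [0.69, 0.724, -0.0, -0.0]
ft_force: [-0.1, -0.7, -3.2]
grip_width: 0.0129
```

```bash
python3 -c "
from h import *;st(91,75,82)"
```

```text
t 4.25 trim mm [ 89.9 244.8  81.1] F [-0.1 -0.7 -3.2] M [-0.01 -0.    0.01] w 12.9
yaw err of tool x vs trim y -0.0001 tilt [-4.e-04 -8.e-04 -1.e+00]
need tool xyz [-169.8    1.1   -0.9]
```

Request:
drive_tool(rows="5 -15 0 0 0;5 -25 0 0 0;5 -30 0 0 0;5 -35 0 0 0;5 -35 0 0 0;5 -25 0 0 0;5 -15 0 0 0;5 0 0 0 0;5 0 0 0 0;5 0 0 0 0;5 0 0 0 0")

```text
clock: 5.35
eef_pos: [0.543, 0.0293, 0.0813]
tool_rot: [0.69, 0.724, 0.0, -0.0]
ft_force: [0.3, 0.2, -2.6]
grip_width: 0.0132
```

```bash
python3 -c "
from h import *;st(90,65,73)
snap('top','pics/t2.png',(170,130,370,230),4)"
```

```text
t 5.35 trim mm [90.4 66.1 81.3] F [ 0.3  0.2 -2.6] M [ 0.02  0.01 -0.01] w 13.2
yaw err of tool x vs trim y 0.0018 tilt [ 3.e-04 -1.e-04 -1.e+00]
need tool xyz [-1.1 -0.4  8.3]
```

View pics/t2.png

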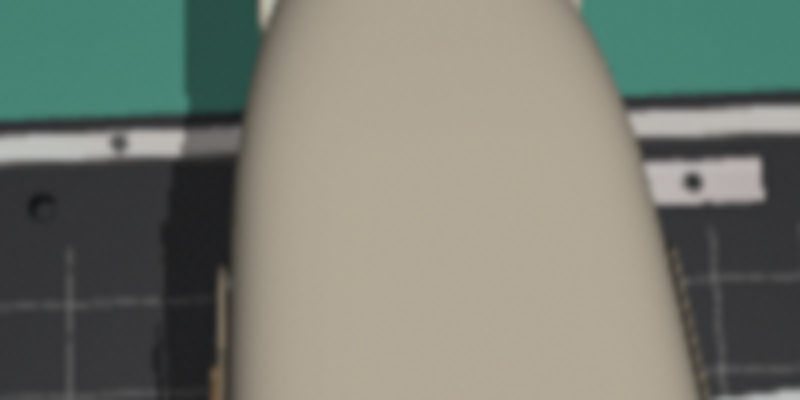

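The top view shows the arm over the strip, with the empty parking hole now visible at crop (41,206). I'll lower gently.

Request:
drive_tool(rows="5 0 0 3 0;5 0 0 2 0;5 0 0 1.5 0;5 0 0 1 0;5 0 0 0.5 0;5 0 0 0.5 0;5 0 0 0 0;5 0 0 0 0")

```text
clock: 6.2
eef_pos: [0.5431, 0.0281, 0.0729]
tool_rot: [0.69, 0.724, 0.0, 0.0]
ft_force: [-0.2, 0.0, -2.5]
grip_width: 0.0136
```

```bash
python3 -c "
from h import *;st(90,65,72)
c=np.load('top.npy',allow_pickle=True).item();p=np.load('trim.npy')
X=ray(c,179.9,181.1,.03);d=X[:2]-p[:2];print(np.cos(p[2])*d[0]+np.sin(p[2])*d[1],-np.sin(p[2])*d[0]+np.cos(p[2])*d[1])"
```

```text
t 6.2 trim mm [90.4 65.  72.9] F [-0.2  0.  -2.5] M [-0.05 -0.04  0.02] w 13.6
yaw err of tool x vs trim y -0.0001 tilt [-0.e+00  1.e-04 -1.e+00]
need tool xyz [ 0.  -0.4  0.9]
0.08966894775447576 0.24589004337462894
```

Request:
drive_tool(rows="5 0 0 0.5 0;5 0 0 0.5 0;5 0 0 0 0")

```text
clock: 6.5
eef_pos: [0.5432, 0.0282, 0.0721]
tool_rot: [0.69, 0.724, 0.0, 0.0]
ft_force: [-0.4, 0.2, -0.7]
grip_width: 0.0131
```

Request:
drive_tool(rows="5 0 0 0.5 0;5 0 0 0 0;5 0 0 0 0")

```text
clock: 6.8
eef_pos: [0.5433, 0.0282, 0.072]
tool_rot: [0.69, 0.724, 0.0, 0.0]
ft_force: [-2.0, -1.3, 4.7]
grip_width: 0.0131
```

Request:
drive_tool(rows="5 0 0 0.4 0;5 0 0 0 0;5 0 0 0 0")

```text
clock: 7.1
eef_pos: [0.5434, 0.0282, 0.072]
tool_rot: [0.69, 0.724, 0.0, 0.0]
ft_force: [-2.6, -0.7, 8.1]
grip_width: 0.013
```

Request:
drive_tool(rows="5 -1.5 0 -0.2 0;5 -3 0 0 0;5 -4 0 0 0;5 -4 0 0 0;5 -4 0 0 0;5 -4 0 0 0;5 -4 0 0 0;5 -4 0 0 0;5 -4 0 0 0;5 -4 0 0 0")

```text
clock: 8.1
eef_pos: [0.5462, -0.0072, 0.072]
tool_rot: [0.69, 0.724, 0.002, 0.0]
ft_force: [0.1, 4.4, 6.2]
grip_width: 0.0132
```

```bash
python3 -c "
from h import *;st(90,-59,72)"
```

```text
t 8.1 trim mm [91.7 29.5 72. ] F [0.1 4.4 6.2] M [ 1.19  0.07 -0.01] w 13.2
yaw err of tool x vs trim y 0.0009 tilt [ 0.0027  0.0031 -1.    ]
need tool xyz [-88.5  -1.8  -0.2]
```

Request:
drive_tool(rows="5 0 0 0 0;5 0 0 0 0;5 0 0 0 0")

```text
clock: 8.4
eef_pos: [0.5462, -0.0078, 0.072]
tool_rot: [0.69, 0.724, 0.001, 0.001]
ft_force: [0.1, 2.6, 5.3]
grip_width: 0.013
```

```bash
python3 -c "
from h import *;st(90.3,-59,72)"
```

```text
t 8.4 trim mm [91.7 28.9 72. ] F [0.1 2.6 5.3] M [0.76 0.03 0.02] w 13.0
yaw err of tool x vs trim y 0.0003 tilt [ 0.0011  0.0031 -1.    ]
need tool xyz [-87.9  -1.5  -0.1]
```

Request:
drive_tool(rows="5 -3 -0.5 0 0;5 -3 -0.5 0 0;5 -3 -0.5 0 0;5 -3 0 0 0;5 -3 0 0 0;5 -3 0 0 0;5 -3 0 0 0;5 -3 0 0 0;5 -3 0 0 0;5 -3 0 0 0;5 0 0 0 0")

```text
clock: 9.5
eef_pos: [0.546, -0.0378, 0.072]
tool_rot: [0.69, 0.724, 0.002, 0.0]
ft_force: [0.2, 3.6, 5.8]
grip_width: 0.013
```

```bash
python3 -c "
from h import *;st(90.3,-59,72)"
```

```text
t 9.5 trim mm [90.1 -1.  72. ] F [0.2 3.6 5.8] M [1.   0.06 0.05] w 13.0
yaw err of tool x vs trim y 0.0003 tilt [ 0.0017  0.0029 -1.    ]
need tool xyz [-58.    0.2  -0.1]
```

Request:
drive_tool(rows="5 -3 0 0 0;5 -3 0 0 0;5 -3 0 0 0;5 -1 0 0 0")

```text
clock: 9.9
eef_pos: [0.5464, -0.0475, 0.072]
tool_rot: [0.69, 0.724, 0.002, 0.0]
ft_force: [0.2, 4.9, 6.1]
grip_width: 0.013
```

Request:
drive_tool(rows="5 -1 0 0 0;5 -1 0 0 0")

```text
clock: 10.1
eef_pos: [0.5465, -0.0493, 0.072]
tool_rot: [0.69, 0.724, 0.002, 0.0]
ft_force: [-1.2, 5.9, 5.3]
grip_width: 0.0132
```

Request:
drive_tool(rows="5 -1 0 0 0;5 -1 0 0 0")

```text
clock: 10.3
eef_pos: [0.5465, -0.0512, 0.072]
tool_rot: [0.69, 0.724, 0.002, 0.0]
ft_force: [0.1, 4.5, 7.2]
grip_width: 0.0127
```

Request:
drive_tool(rows="5 -1 0 0 0;5 -1 0 0 0")

```text
clock: 10.5
eef_pos: [0.5466, -0.0532, 0.072]
tool_rot: [0.69, 0.724, 0.002, 0.0]
ft_force: [-0.4, 4.3, 7.5]
grip_width: 0.0128
```

Request:
drive_tool(rows="5 -2 0 0 0;5 -3 0 0 0;5 -3 0 0 0;5 -3 0 0 0;5 -3 0 0 0;5 -3 0 0 0;5 -3 0 0 0")

```text
clock: 11.2
eef_pos: [0.5475, -0.0733, 0.072]
tool_rot: [0.69, 0.724, 0.002, 0.0]
ft_force: [-0.0, 5.3, 6.7]
grip_width: 0.0132
```

```bash
python3 -c "
from h import *;st(90.3,-59,72)"
```

```text
t 11.2 trim mm [ 90.  -36.5  72. ] F [-0.   5.3  6.7] M [ 1.37  0.06 -0.03] w 13.2
yaw err of tool x vs trim y 0.0009 tilt [ 0.0026  0.0027 -1.    ]
need tool xyz [-22.5   0.3  -0. ]
```

The dot at -14 is a screw head: z stayed constant over it. I'll approach -59 in small steps.

Request:
drive_tool(rows="5 -3 0 0 0;5 -3 0 0 0;5 -3 0 0 0;5 -3 0 0 0;5 -3 0 0 0;5 -2 0.2 0 0;5 -1 0 0 0")

```text
clock: 11.9
eef_pos: [0.5483, -0.0915, 0.0718]
tool_rot: [0.69, 0.724, 0.001, -0.0]
ft_force: [1.0, 4.3, 4.8]
grip_width: 0.0132
```

Request:
drive_tool(rows="5 -0.7 0 0 0;5 -0.7 0 0 0")

```text
clock: 12.1
eef_pos: [0.5482, -0.0934, 0.0714]
tool_rot: [0.69, 0.724, 0.001, 0.0]
ft_force: [0.0, 2.3, 1.3]
grip_width: 0.0128
```

Request:
drive_tool(rows="5 -0.6 0 0 0;5 -0.6 0 0 0")

```text
clock: 12.3
eef_pos: [0.5479, -0.0954, 0.0706]
tool_rot: [0.69, 0.723, -0.0, 0.0]
ft_force: [1.9, 1.4, -1.0]
grip_width: 0.0127
```

Request:
drive_tool(rows="5 -0.5 0 0 0;5 -0.5 0 0 0")

```text
clock: 12.5
eef_pos: [0.5478, -0.0959, 0.0707]
tool_rot: [0.69, 0.724, 0.0, -0.0]
ft_force: [2.1, 2.0, -1.3]
grip_width: 0.013
```

```bash
python3 -c "
from h import *;st(90.3,-59,72)"
```

```text
t 12.5 trim mm [ 89.2 -59.1  70.7] F [ 2.1  2.  -1.3] M [ 0.43 -0.62 -0.08] w 13.0
yaw err of tool x vs trim y -0.0001 tilt [ 1.e-04  0.e+00 -1.e+00]
need tool xyz [ 0.1  1.1 -1.3]
```

The pin dropped at y≈-59: z fell 1.3 mm and the load vanished. I'll ease it off the wall and lower it.

Request:
drive_tool(rows="5 0.2 0.5 0 0;5 0 0 0.7 0;5 0 0 0.7 0;5 0 0 0.7 0;5 0 0 0 0")

```text
clock: 13.0
eef_pos: [0.5486, -0.0958, 0.069]
tool_rot: [0.69, 0.724, 0.0, 0.0]
ft_force: [2.4, 0.1, -0.7]
grip_width: 0.013
```

```bash
python3 -c "
from h import *;st(90.3,-59,58)"
```

```text
t 13.0 trim mm [ 90. -59.  69.] F [ 2.4  0.1 -0.7] M [ 0.05 -0.81 -0.01] w 13.0
yaw err of tool x vs trim y -0.0 tilt [-4.e-04  9.e-04 -1.e+00]
need tool xyz [ 0.   0.3 11. ]
```

Request:
drive_tool(rows="5 0 0.3 0.7 0;5 0 0 1 0;5 0 0 1 0;5 0 0 1 0;5 0 0 0 0")

```text
clock: 13.5
eef_pos: [0.5487, -0.0957, 0.0652]
tool_rot: [0.69, 0.724, 0.0, 0.0]
ft_force: [4.0, -0.7, -2.8]
grip_width: 0.0132
```

Request:
drive_tool(rows="5 0 0 1 0;5 0 0 1 0;5 0 0 1 0;5 0 0 1 0;5 0 0 0 0")

```text
clock: 14.0
eef_pos: [0.5487, -0.0957, 0.0613]
tool_rot: [0.69, 0.724, 0.0, 0.0]
ft_force: [4.5, 0.7, -2.3]
grip_width: 0.0131
```

```bash
python3 -c "
from h import *;st(90.3,-59,58)"
```

```text
t 14.0 trim mm [ 90.2 -58.9  61.3] F [ 4.5  0.7 -2.3] M [ 0.01 -1.21 -0.03] w 13.1
yaw err of tool x vs trim y 0.0 tilt [-1.e-04  6.e-04 -1.e+00]
need tool xyz [-0.1  0.1  3.3]
```

Request:
drive_tool(rows="5 0 0.4 0 0;5 0 0 0 0;5 0 0 0 0")

```text
clock: 14.3
eef_pos: [0.5488, -0.0956, 0.0612]
tool_rot: [0.69, 0.724, -0.0, -0.0]
ft_force: [4.2, 0.7, -0.7]
grip_width: 0.0133
```

```bash
python3 -c "
from h import *;st(90.3,-59,58)"
```

```text
t 14.3 trim mm [ 90.2 -58.9  61.2] F [ 4.2  0.7 -0.7] M [-0.09 -1.04  0.02] w 13.3
yaw err of tool x vs trim y 0.0 tilt [-1.e-04 -1.e-04 -1.e+00]
need tool xyz [-0.1  0.1  3.2]
```

Request:
drive_tool(rows="5 0 0.3 1 0;5 0 0 1 0;5 0 0 0.5 0;5 0 0 0 0;5 0 0 0 0")

```text
clock: 14.8
eef_pos: [0.5489, -0.0956, 0.0585]
tool_rot: [0.69, 0.724, -0.0, -0.0]
ft_force: [3.6, -0.9, -3.0]
grip_width: 0.0131
```

Request:
drive_tool(rows="5 0 0 0.5 0;5 0 0 0.3 0;5 0 0 0 0;5 0 0 0 0")

```text
clock: 15.2
eef_pos: [0.5489, -0.0956, 0.0581]
tool_rot: [0.69, 0.724, -0.0, -0.0]
ft_force: [0.9, -0.1, 1.2]
grip_width: 0.0131
```

```bash
python3 -c "
from h import *;st(90.3,-59,58)"
```

```text
t 15.2 trim mm [ 90.4 -58.8  58.1] F [ 0.9 -0.1  1.2] M [-0.01 -0.57 -0.01] w 13.1
yaw err of tool x vs trim y 0.0 tilt [ 0.e+00 -3.e-04 -1.e+00]
need tool xyz [-0.2 -0.1  0.1]
```

Request:
drive_tool(rows="5 0 0 0.3 0;5 0 0 0 0;5 0 0 0 0")

```text
clock: 15.5
eef_pos: [0.549, -0.0955, 0.0581]
tool_rot: [0.69, 0.724, 0.0, -0.0]
ft_force: [-0.7, 1.0, 5.4]
grip_width: 0.0131
```

Request:
drive_tool(rows="16 0 0 0 0;20 0 0 0 0;25 0 0 0 0;32 0 0 0 0;40 0 0 0 0;40 0 0 0 0;40 0 0 -4 0;40 0 0 -12 0;40 0 0 -25 0;40 0 0 -40 0;40 0 0 -40 0;40 0 0 0 0")

```text
clock: 16.7
eef_pos: [0.5533, -0.0963, 0.1865]
tool_rot: [0.69, 0.724, 0.004, 0.006]
ft_force: [0.9, -0.3, 0.2]
grip_width: 0.04
```

Request:
drive_tool(rows="40 0 -45 -20 0;40 0 -45 0 0;40 0 -45 0 0;40 0 -45 0 0;40 0 -30 0 0;40 0 0 0 0")

```text
clock: 17.3
eef_pos: [0.3354, -0.1051, 0.199]
tool_rot: [0.691, 0.723, -0.0, -0.001]
ft_force: [0.1, -1.0, 0.0]
grip_width: 0.04
```

```bash
python3 -c "
from h import *;st(90.3,-59,58)
snap('top','pics/t3.png');snap('scene','pics/s3.png')
a=cv2.imread('pics/t3.png')[130:200,210:370];b=cv2.imread('pics/s3.png')[140:250,130:290]
k=lambda i:cv2.resize(i,None,fx=4.5,fy=4.5,interpolation=cv2.INTER_CUBIC)
cv2.imwrite('pics/c3.png',np.vstack([k(a),k(b)])[:600+210])
cv2.imwrite('pics/c3.png',cv2.resize(np.vstack([k(a),k(b)]),None,fx=.74,fy=.74))"
```

```text
t 17.3 trim mm [-123.3  -58.2  199. ] F [ 0.1 -1.   0. ] M [ 0.01 -0.05  0.02] w 40.0
yaw err of tool x vs trim y -0.0016 tilt [ 2.0e-04 -1.4e-03 -1.0e+00]
need tool xyz [ -0.4 213.8 140.7]
```

View pics/c3.png

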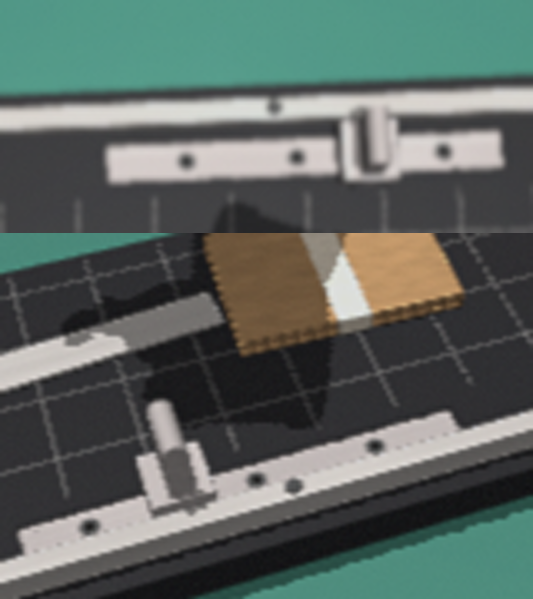

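The stop lies on the crescent's position with the dots at 58, -14 and -111 still showing, and it looks flat. I'll check squareness and the bystanders more closely.

```bash
python3 -c "
from h import *
a=cv2.imread('pics/t3.png')[155:192,300:345]
cv2.imwrite('pics/c4.png',cv2.resize(a,None,fx=16,fy=16,interpolation=cv2.INTER_CUBIC))
s0=cv2.imread('pics/scene0.png.raw.png',0);s1=cv2.imread('pics/s3.png',0)
# bystander shift: template of the pads/rule patches (edges) between first and last scene views
e=lambda i:cv2.Canny(i,60,150).astype(np.float32)
for n,(x0,y0,x1,y1) in dict(pads=(188,125,272,178),rule=(96,155,200,198)).items():
    r=cv2.matchTemplate(e(s1)[y0-6:y1+6,x0-6:x1+6],e(s0)[y0:y1,x0:x1],cv2.TM_CCORR_NORMED);_,v,_,l=cv2.minMaxLoc(r);print(n,v,l[0]-6,l[1]-6)
"
```

```text
pads 0.8701505661010742 0 0
rule 0.8745512962341309 0 0
```

View pics/c4.png

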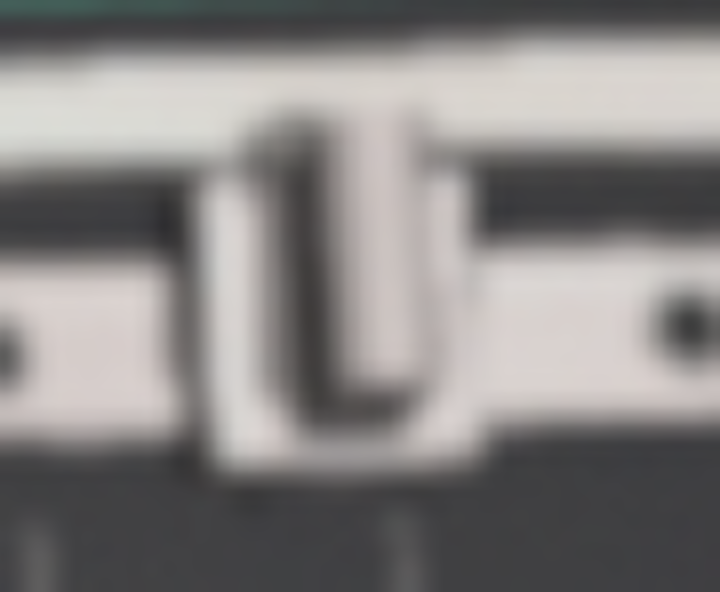

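```bash
python3 -c "
from h import *
c=np.load('top.npy',allow_pickle=True).item();p=np.load('trim.npy')
for z in (52,66):
  for x,y in((-20,18),(-20,-18),(20,-18),(20,18)):
    u=proj(c,T(p,np.array([90.2+x,-58.9+y,z])/1e3)); print(z,np.round([(u[0]-300+.5)*16-.5,(u[1]-155+.5)*16-.5]))"
```

```text
52 [211. 454.]
52 [480. 444.]
52 [459. 153.]
52 [193. 163.]
66 [224. 433.]
66 [497. 423.]
66 [476. 128.]
66 [206. 138.]
```

```bash
python3 -c "
from h import *
print(bot.job_done())"
```

```text
the job is handed in; nothing more can be done
None
```

The stop is home in the blind hole, flat on the bed and square to the fence, and I handed the job in at about 17 s of the 72 s.

- **Sequence:** I drew the stop from its parking hole, set the pin on the strip at trimmer y ≈ +65 mm, and slid it right. Readings at the end of each move showed about 5–8 N on the wrist, plus the stop's own weight on the pin. The dot at y ≈ -14 mm was only a screw head. The pin dropped at y ≈ -59 mm, where z fell 1.3 mm and the load vanished. I then lowered it home, released it and backed the arm clear.
- **Home height:** the tool stood at 58.1 mm when home, the same as when the stop was parked, and about 5 N held it there.
- **Flat and square:** the last top view puts the block where a flat, square stop would be. It appears about 1 px (2 mm) nearer the robot than predicted, which is within the calibration and reading error.
- **Pads and rule:** comparing the first and last scene views shows no shift in either.
- **Small disagreements:** the tool drifted 1.3 mm towards the fence early in the slide, and I corrected it. A side force of up to 4.5 N showed while the pin went down the hole, and it was gone before I released the stop.

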